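# Set the margin fence by its thumbwheel

## Task

Set the margin on the paper jig: with a fingertip on top of the knurled wheel, roll it, in as many strokes as it needs, until the brass fence's leading face is level with the tip of the pointed gauge mark on the scale bar, then take the hand away. Move the fence only by rolling the wheel: do not touch the fence, do not shift the gauge mark, and do not lift or move the loose things lying around.

Things in the scene. Friction and masses are not known exactly. Their poses are not given: they have to be found in the camera images.
- jig: Paper jig fixed to the bench: dark wooden board 170 (its x) by 360 (its y) by 18 mm. Origin under its centre, on the bench; z up. On it: aluminium scale bar along y (x 45 to 79 mm, top z 28 mm), fixed steel stop bar across x at y 135 to 157 mm (top z 54 mm), grey wheel housing centred at x -35, y -100 mm (44 mm in x by 92 mm in y, top z 58 mm).
- wheel_top (a point): Topmost point of the knurled wheel when nothing presses on it: jig x -35, y -100, z 80 mm; axes as the jig's; it does not turn. Stroking the top towards the jig's +y drives the fence towards +y, 0.4 mm per 1 mm of stroke (12 mm per rad); stroking back moves it back.
- wheel: Knurled steel thumbwheel, 60 mm diameter, 24 mm wide, axle level along the jig's x; origin at its centre, 50 mm over the bench; axes turn with it. It rises 22 mm above its housing. Sprung: 2 N starts it sinking, it gives up to 7 mm, at about 7 N. A fingertip pressing it down 4 to 5 mm and stroking level along the jig's y turns it by friction; it stays where it is left.
- fence: Brass sliding fence, a block 72 (x) by 20 (y) by 26 mm, top 62 mm over the bench (rib and rack bar to 70 mm); it shares the wheel's sprung carriage and sinks with it. Slides along the jig's y, towards the gauge mark and the stop at +y. Origin on its leading (+y) face at jig x 37 mm, 38 mm over the bench; axes as the jig's. Starts with this face at jig y -20 mm, 15 to 45 mm short of the gauge mark.
- marker: Gauge mark: dark steel rider with a round screw head (top 51 mm over the bench) on the scale bar's outer (+x) edge, its flat tongue pointing to the jig's -x. Origin at the tongue's tip, jig x 56.5 mm, 31 mm over the bench; axes as the jig's. Clamped at a differing place along y; the fence's origin must reach the same jig y (the fence could pass beyond).
- weight: Bystander: a loose steel paperweight with a knob, 38 mm diameter, 44 mm high, standing on the jig's board; origin under its centre.
- baren: Bystander: a loose wooden printing pad with a knob, 90 mm diameter, 52 mm high, on the bench; origin under its centre.
- pot: Bystander: a loose white cup, 72 mm diameter, 75 mm high, on the bench; origin under its centre.
- brush: Bystander: a loose brush lying on the bench.

How it is judged (in metres and radians):
On the way:
1. a fingertip rolls the wheel and the fence moves with it (contact force between the fingers and wheel above 0.5 N and y of fence in the frame of jig above -0.015 m), for 0.05 s.
At the end, for the whole second after the job is handed in: The fence's leading face stands within 3 mm of the gauge mark's tip, measured along the jig's y, and is at rest; the gauge mark is where it was (y of fence in the frame of marker between -0.003 and 0.003 m and linear speed of fence below 0.002 m/s and distance of marker from where it was at the start of the episode below 0.004 m); the robot touches nothing.
It fails at once if the fence is touched by the robot (contact force between any of the fingers, the arm and fence above 1 N).
It fails at once if the gauge mark is shifted (distance of marker from where it was at the start of the episode above 0.004 m).
It fails at once if a loose bystander is lifted or moved more than 20 mm (distance of any of weight, baren, pot, brush from where it was at the start of the episode above 0.02 m).
It also fails if it takes over 45 s, if anything falls off the work surface, if the arm or the gripper's body presses on something with over 40 N, if the wrist force passes 120 N, or if a joint passes its speed limit or range.

## Robot

A 6-joint arm with a two-finger parallel gripper is mounted at the origin on the work surface. World frame = base frame: x ahead of the robot, y to its left, z up, the work surface at z = 0. Lengths are in mm, angles in rad, forces in N, time in s.
With the tool pointing down it reaches from about 350 to 975 mm from the base axis. Payload 7.1 kg.
Tool frame: the origin (TCP) lies at the very end of the fingers, on their centre line; the grasp point (between the pads) lies 19 mm behind it (ctrl.grasp_offset is the distance from the TCP to the grasp point, in mm); z points along the fingers, y is the line along which they close (so a half turn about z gives the same grasp; the last joint's range is limited). The gripper opens to 88 mm and grips with 3 to 60 N. Pads are 20 mm wide; open, the fingers measure 115 mm over their backs; the gripper's body (75 mm by 178 mm) begins 61 mm behind the grasp point.
Start: joints at [-1.36, 0.423, 1.63, -0, 1.089, -0.019], TCP at [142.384, -608.549, 201.075] pointing down, gripper open.
Joint ranges: [-3, 3], [-0.9, 2.11], [0.09, 2.58], [-1.31, 4.45], [0.11, 2.69], [-2.54, 2.54]. Speed limits (rad/s): [2.39, 2.39, 3.01, 3.14, 3.14, 3.14].

## Interface

Orientations are given as a rotation vector (axis times angle).
In Python, from workcell import ctrl, viewer, ticket, models gives the robot as it stands.
- The arm moves only by the tool play_rows, never from a script. Its arguments are lists of equal length, an entry for each row: "dp": the shift along the world's x, y, z in mm, a list of three; "yaw": the turn about the world's z in degrees. In form: {"dp": [[tx, ty, tz], ...], "yaw": [yaw, ...]}. A call has 1 to 8 rows; each row shifts and turns the commanded pose from where the row before left it; what a row does not reach is not made up. A row lasts 1/12 s, in which the tool goes at most 41.7 mm and 7.16 degrees, less where a joint would pass 70% of its speed; a pose out of reach is approached as far as the arm can. A call is refused whole if a number of a shift passes 41.7 or a number of a turn 7.16, either way. A call with a gripper value outside its range is refused whole. "gripper" is the closure, from 0 (fully open) to 1 (shut), set as the call begins (left out, the last holds). The fingers move at their own pace and stop on an object; the grip force is fixed at half the most. Time passes only in rows, so rows that do not move let the fingers close. It gives the time, the measured TCP pose, the force, the opening and the grip force at its end, in the units of the state.
- ctrl.get_obs(): the state, without advancing time (a new reading comes with each control period).
- viewer.get_image(name): name is "scene" or "side" or "wrist"; returns a dict with "pixels" (420x560x3 uint8, red, green, blue), "range_z" (420x560 float32, mm along the optical axis (not along the pixel's ray), 0 where there is no reading), "fx", "fy", "cx", "cy" (pixels), "T" (4x4, takes a point from camera to world coordinates); the wrist camera has in their place "hand_eye" (4x4, takes a point from camera to tool coordinates, whose origin is the TCP and whose axes are the flange's). Camera axes: x right, y up, looking along -z (the intrinsics and any distortion apply to the point x, -y, -z); pixel columns grow to the right and rows downward; lengths in mm; the calibration is good to about 2 mm. The wrist camera is an equidistant fisheye: a pixel r from the principal point sees the ray r / f radians off the axis. A picture is of the moment at which its call begins: read the wrist's pose just before it.
- ticket.close_job(): hands the job in; it is judged then, once.
Trained networks look in a picture, given as the dict that the camera call returned (one of the last four; its "shot" number tells which), for a name from the list of things; names that differ only in an ending like _2 or _b are one class to them, and where a whole thing is asked for, a point or a joint stands for the part that bears it (a point fixed in the world has none). Each returns a list of dicts, best first, with "conf" (0 to 1); they miss things now and then, are a little off and sometimes report something else, mostly with a low value. They report only what shows in the picture. A call takes as long as a camera call.
- models.look_for(picture, name): "bbox" ([centre column, centre row, width, height] in pixels, round what is visible of it).
- models.landmark_of(picture, name): "location" ([column, row] in pixels: a listed point, or the origin of a listed thing).
The state is a dict: "t": time; "qpos": joint angles; "qvel": joint speeds; "joint_torque": joint torques, N m; "ee_pos": TCP position; "orientation": TCP orientation; "ft_force": force on the tool from outside, world axes, zero at the start; "moment": the same for the moment, N m; "width": finger opening in mm; "grasp_force": force on a finger pad.
Only numpy, scipy, OpenCV 4.12 (cv2) and the standard library are available. Lean on these libraries where they do the work, as an engineer would, in place of code of your own. Each camera call takes 0.05 s, during which the arm holds its last target. There are 200 camera calls.

## Working session

There is one attempt and no reset: what is moved stays moved. The work goes in short steps, Python scripts to look and compute and a tool call to move; the robot and the scene stay as the last step left them, time stands still between calls to the robot, and variables do not carry over. Pictures are saved under pics/ and viewed, at most 11 in all, crops included, and the job is handed in when it is done.

Besides the shell and the picture viewer there is one more tool, called after "Call:" by a JSON object that holds its "name" and its "arguments". play_rows: Moves the arm, as the interface text tells. Its arguments: {"type":"object","properties":{"dp":{"type":"array"},"yaw":{"type":"array"},"gripper":{"type":"number"}},"required":["dp","yaw"]}

```bash
mkdir -p pics; cat > h.py <<'E'
import numpy as np, cv2
from scipy.spatial.transform import Rotation as R
from workcell import ctrl, viewer, ticket, models
def shot(name):
    o=ctrl.get_obs(); p=viewer.get_image(name)
    if name=="wrist":
        T=np.eye(4);T[:3,:3]=R.from_rotvec(o["orientation"]).as_matrix();T[:3,3]=o["ee_pos"]
        p["Tw"]=T@np.array(p["hand_eye"])
    else: p["Tw"]=np.array(p["T"])
    p["name"]=name
    return p
def ray(p,px):
    a=np.array([(px[0]-p["cx"])/p["fx"],(px[1]-p["cy"])/p["fy"]])
    if p["name"]=="wrist":
        r=np.linalg.norm(a); s=np.sin(r)/r if r>1e-9 else 1
        d=np.array([a[0]*s,-a[1]*s,-np.cos(r)])
    else: d=np.array([a[0],-a[1],-1.])
    return p["Tw"][:3,3],p["Tw"][:3,:3]@d
def atz(p,px,z):
    c,d=ray(p,px); return c+d*(z-c[2])/d[2]
def dep(p,px):
    u,v=int(round(px[0])),int(round(px[1])); z=p["range_z"][v,u]
    c,d=ray(p,px); dc=p["Tw"][:3,:3].T@d
    return c+d*(z/-dc[2]) if z>0 else None
def tri(obs):
    A=np.zeros((3,3));b=np.zeros(3)
    for c,d in obs:
        d=d/np.linalg.norm(d);M=np.eye(3)-np.outer(d,d);A+=M;b+=M@c
    return np.linalg.solve(A,b)
def save(p,f): cv2.imwrite("pics/"+f,p["pixels"][:,:,::-1])
E
python3 - <<'E'
from h import *
np.set_printoptions(precision=1,suppress=True)
obs={}
for n in ["scene","side","wrist"]:
    p=shot(n); save(p,n+"0.png"); print(n,{k:v for k,v in p.items() if k in("fx","fy","cx","cy","distortion")},list(p.keys()))
    for t in ["jig","wheel_top","wheel","fence","marker","weight","baren","pot","brush"]:
        l=models.landmark_of(p,t)
        if l:
            l=l[0]; print(t,round(l["conf"],2),np.array(l["location"]),dep(p,l["location"]) if 0<=l["location"][0]<559 and 0<=l["location"][1]<419 else None); obs.setdefault(t,[]).append(ray(p,l["location"]))
for t,o in obs.items():
    if len(o)>1: print(t,len(o),tri(o), tri(o[:2]))
print(ctrl.get_obs())
E
```

```text
scene {'fx': 484.27187822936395, 'fy': 484.27187822936395, 'cx': 275.18206576564216, 'cy': 207.31325396310885} ['pixels', 'range_z', 'fx', 'fy', 'cx', 'cy', 'T', 'shot', 'Tw', 'name']
jig 0.62 [248.2 242.4] [603.5 -47.   69.3]
wheel_top 0.87 [201.1 236.3] [507.8 -95.8  83.7]
wheel 0.6 [159.1 305.3] [ 523.5 -271.7   48.1]
fence 0.92 [250.  249.1] [614.7 -57.3  63.1]
marker 0.46 [266.  245.5] [627.1  -9.   32. ]
weight 0.76 [264.1 206.9] [561.6  89.   40.9]
baren 0.58 [310.5 182.3] [614.  241.9  25.5]
pot 0.97 [156.1 306.6] [ 518.9 -276.6   46. ]
brush 0.76 [226.5 210.4] [469.2  51.3  12.8]
side {'fx': 535.4324018684248, 'fy': 535.4324018684248, 'cx': 269.9449416742154, 'cy': 204.0870480885849} ['pixels', 'range_z', 'fx', 'fy', 'cx', 'cy', 'T', 'shot', 'Tw', 'name']
jig 0.61 [282.4 205.3] [568.7   4.7  14.2]
wheel_top 0.8 [322.9 166.1] [ 563.  -260.4    0.3]
wheel 0.62 [318.8 176.2] [509.1 -72.6  68.2]
fence 0.83 [276.8 179.9] [603.7 -40.2  52.5]
marker 0.7 [259.3 191.7] [633.1  -4.   31.3]
weight 0.82 [272.8 224.6] [543.3 114.9  30.5]
baren 0.58 [217.9 262.8] [593.1 267.5  15.1]
pot 0
[... 402 characters left out ...]
8] [ 530.8 -240.2   -2.8]
fence 2 [607.4 -47.8  48.1] [607.4 -47.8  48.1]
marker 2 [630.2  -6.7  31. ] [630.2  -6.7  31. ]
weight 2 [550.2 103.4  21.9] [550.2 103.4  21.9]
baren 2 [602.5 258.5   6.1] [602.5 258.5   6.1]
pot 2 [ 492.5 -260.     1.6] [ 492.5 -260.     1.6]
brush 2 [461.4  60.4   0.1] [461.4  60.4   0.1]
{'t': 1.5, 'qpos': array([-1.4,  0.4,  1.6,  0. ,  1.1, -0. ]), 'qvel': array([ 0.,  0.,  0., -0.,  0., -0.]), 'joint_torque': array([  0. , -54.5, -27.4,   0.1,   0. ,  -0. ]), 'ee_pos': array([ 142.4, -608.5,  201.1]), 'orientation': array([3.1, 0.4, 0. ]), 'ft_force': array([-0.5, -0.6, -0.4]), 'moment': array([-0., -0.,  0.]), 'grasp_force': 0.0, 'width': 87.45797805809518}
```

View pictures.

View pics/scene0.png

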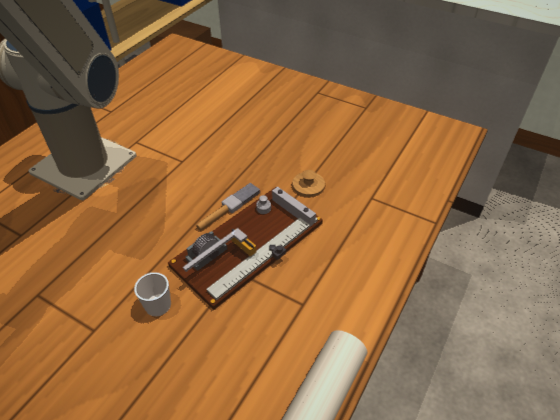

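View pics/side0.png

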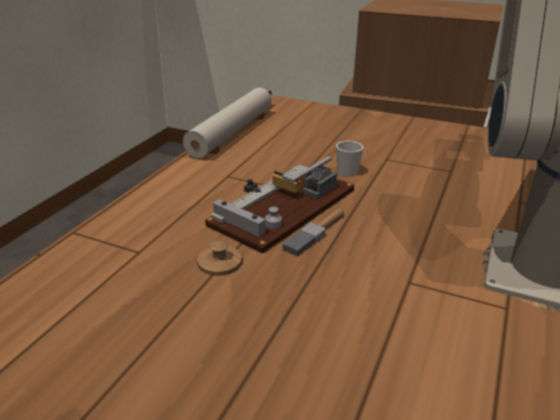

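Call:
{"name": "play_rows", "arguments": {"dp": [[20,27,1],[20,27,1],[20,27,1],[20,27,1],[20,27,1],[20,27,1],[20,27,1],[20,27,1]], "yaw": [-4.2,-4.2,-4.2,-4.2,-4.2,-4.2,-4.2,-4.2], "gripper": 1}}

```text
t: 2.17
ee_pos: [303.1, -391.2, 209.3]
orientation: [3.09, -0.563, 0.001]
ft_force: [0.5, 0.2, 1.0]
width: 37.7
grasp_force: 0.0
```

Call:
{"name": "play_rows", "arguments": {"dp": [[19,27,1],[19,27,1],[19,27,1],[19,27,1],[19,27,1],[19,27,1],[19,27,1],[19,27,1]], "yaw": [0,0,0,0,0,0,0,0]}}

```text
t: 2.83
ee_pos: [455.2, -175.1, 217.4]
orientation: [3.092, -0.557, 0.001]
ft_force: [0.7, -0.8, 0.0]
width: 0.3
grasp_force: 0.0
```

Call:
{"name": "play_rows", "arguments": {"dp": [[19,27,1],[19,27,1],[19,27,1],[19,27,1],[0,0,0]], "yaw": [0,0,0,0,0]}}

```text
t: 3.25
ee_pos: [533.5, -64.8, 221.6]
orientation: [-3.091, 0.552, -0.004]
ft_force: [0.0, 0.0, -0.6]
width: 0.7
grasp_force: 0.0
```

```bash
python3 - <<'E'
from h import *
np.set_printoptions(precision=1,suppress=True)
o=ctrl.get_obs();print(o["t"],o["ee_pos"],o["orientation"],o["width"],o["ft_force"],o["qpos"])
p=shot("wrist"); save(p,"w1.png"); print(np.array(p["hand_eye"]))
H={"jig":0,"wheel_top":80,"wheel":50,"fence":38,"marker":31,"weight":0}
for t in H:
    for l in models.landmark_of(p,t)[:2]:
        L=l["location"]; print(t,round(l["conf"],2),np.array(L),atz(p,L,H[t]),dep(p,L) if 0<=L[0]<559 and 0<=L[1]<419 else None)
E
```

```text
3.25 [533.5 -64.8 221.6] [-3.1  0.6 -0. ] 0.6804442114231886 [ 0.   0.  -0.6] [-0.1  0.3  1.8  0.   1.1  1.8]
[[   0.     1.     0.3   71.1]
 [   1.    -0.    -0.    -0.4]
 [  -0.     0.3   -1.  -183.1]
 [   0.     0.     0.     1. ]]
jig 0.95 [230.7 169.7] [574.8 -10.7   0. ] [575.9 -14.1  17.5]
wheel_top 0.97 [318.4 205.6] [513.7 -97.3  80. ] [513.9 -97.2  80.8]
wheel_top 0.64 [203.3 126. ] [631.6 -16.3  80. ] [636.1  -5.9  33.6]
wheel 0.87 [314.9 198.4] [515. -97.  50.] [521.3 -96.4  76.5]
fence 0.76 [237.4 142.3] [603.6 -36.7  38. ] [603.3 -40.2  62.2]
marker 0.88 [203.8 127.3] [634.7  -5.3  31. ] [634.8  -5.2  30.7]
weight 0.7 [161.1 214.6] [553.8 102.3   0. ] [558.   85.   36.7]
```

View pics/w1.png

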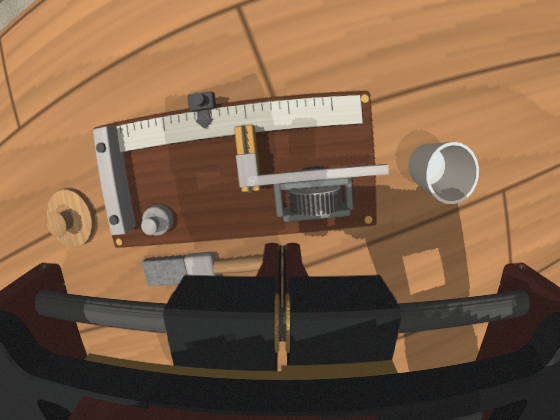

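```bash
cat >> h.py <<'E'
def fit(J,W):
    J=np.array(J,float);W=np.array(W)[:,:2]
    a=J-J.mean(0);b=W-W.mean(0)
    th=np.arctan2((a[:,0]*b[:,1]-a[:,1]*b[:,0]).sum(),(a*b).sum())
    c,s=np.cos(th),np.sin(th);M=np.array([[c,-s],[s,c]])
    t=W.mean(0)-M@J.mean(0)
    return th,M,t,(W-t)@M-J
E
python3 - <<'E'
from h import *
np.set_printoptions(precision=1,suppress=True)
p=shot("wrist")
C=[((85,-180),(369,92),18),((-85,-180),(376,223),18),((-85,180),(115,247),18),((-35,-100),(318.4,205.6),80),((0,0),(230.7,169.7),0)]
th,M,t,r=fit([c[0] for c in C],[atz(p,c[1],c[2]) for c in C])
print(np.degrees(th),t,M@[-35,-100]+t,"\n",r)
for n,z in (("marker",31),("fence",38)):
    l=models.landmark_of(p,n)[0]["location"]; print(n,l,(atz(p,l,z)[:2]-t)@M)
# edge of fence top from depth
o=ctrl.get_obs()
V,U=np.mgrid[90:240,90:380]
d=np.array([dep(p,(u,v)) if p["range_z"][v,u]>0 else [0,0,0] for v,u in zip(V.ravel(),U.ravel())])
j=(d[:,:2]-t)@M
f=(abs(d[:,2]-62)<3)&(j[:,0]>5)&(j[:,0]<73)&(abs(j[:,1]+25)<40)
print("fence top",f.sum(),np.percentile(j[f],[1,5,50,95,99],axis=0))
w=(d[:,2]>72)&(abs(j[:,0]+35)<25); print("wheel",w.sum(),np.percentile(j[w],[2,50,98],axis=0),d[w,2].max())
g=(d[:,2]>27)&(d[:,2]<40)&(j[:,0]>50)&(j[:,0]<80)&(j[:,1]>0)&(j[:,1]<50)
print("marker", j[g&(d[:,2]>30)][np.argsort(j[g&(d[:,2]>30)][:,0])[:6]])
R3=R.from_rotvec(o["orientation"]).as_matrix(); print("tool y ang",np.degrees(np.arctan2(R3[1,1],R3[0,1])),o["t"])
c=cv2.resize(p["pixels"][80:220,180:360],None,fx=4.4,fy=4.2,interpolation=cv2.INTER_CUBIC)
cv2.imwrite("pics/c1.png",c[:,:,::-1])
E
```

```text
-15.066066473799568 [570.6 -15.2] [ 510.8 -102.6] 
 [[-3.1  2.1]
 [ 3.2  1.6]
 [ 1.  -3.2]
 [-1.5  0.3]
 [ 0.3 -0.8]]Traceback (most recent call last):
  File "<stdin>", line 8, in <module>
IndexError: list index out of range
```

```bash
cat > m.py <<'E'
from h import *
import sys
np.set_printoptions(precision=1,suppress=True)
def measure(tag,th=np.radians(-15.07),t=np.array([570.6,-15.2])):
    c,s=np.cos(th),np.sin(th);M=np.array([[c,-s],[s,c]])
    p=shot("wrist")
    for n,z in (("marker",31),("fence",38),("wheel_top",80)):
        for l in models.landmark_of(p,n)[:1]: print(n,round(l["conf"],2),l["location"],(atz(p,l["location"],z)[:2]-t)@M)
    V,U=np.mgrid[40:300,40:520]; V=V.ravel();U=U.ravel()
    d=np.array([dep(p,(u,v)) if p["range_z"][v,u]>0 else [0,0,0] for v,u in zip(V,U)])
    j=(d[:,:2]-t)@M
    f=(abs(d[:,2]-62)<4)&(j[:,0]>50)&(j[:,0]<80)&(abs(j[:,1])<60)
    print("fence top",f.sum(),d[f,2].mean(),np.percentile(j[f],[1,5,50,95,99],axis=0).tolist() if f.any() else "")
    w=(d[:,2]>72)&(abs(j[:,0]+35)<25)&(abs(j[:,1]+100)<40)
    if w.any(): print("wheel",w.sum(),np.percentile(j[w],[2,50,98],axis=0).tolist(),d[w,2].max())
    g=(d[:,2]>29.5)&(d[:,2]<40)&(j[:,0]>50)&(j[:,0]<75)&(j[:,1]>0)&(j[:,1]<50)
    k=np.argsort(j[g][:,0])[:8]; print("marker tip",np.c_[j[g][k],U[g][k],V[g][k]].tolist())
    o=ctrl.get_obs();R3=R.from_rotvec(o["orientation"]).as_matrix()
    print("tool y ang",np.degrees(np.arctan2(R3[1,1],R3[0,1])),o["t"],o["ee_pos"],"in jig",(o["ee_pos"][:2]-t)@M)
    return p
if __name__=="__main__":
    p=measure(sys.argv[1]); r0,r1,c0,c1=map(int,sys.argv[2:6]) if len(sys.argv)>2 else (80,220,180,360)
    k=cv2.resize(p["pixels"][r0:r1,c0:c1],None,fx=4.2,fy=4.2,interpolation=cv2.INTER_CUBIC)
    cv2.imwrite(f"pics/{sys.argv[1]}.png",k[:,:,::-1])
E
python3 m.py c1
```

```text
marker 0.67 [225.4, 168.9] [5.6 0.3]
fence 0.68 [231.9, 138.1] [ 40.5 -12.6]
wheel_top 0.61 [314.9, 201.8] [-31.9 -96.2]
fence top 88 61.38271351864546 [[50.12830305994895, -32.27008846182466], [50.352959704662425, -31.461462915360194], [53.03450645439048, -24.450811914248362], [55.806946390467445, -13.658203095914514], [55.98541193525268, -13.125497356024399]]
wheel 2032 [[-42.76254220706576, -110.88087250575241], [-15.254073863661219, -70.65761260937467], [-13.062003673301076, -60.603953379444675]] 323.105475746815
marker tip [[59.374138316259334, 25.643837538442078, 199.0, 126.0], [60.48117285032322, 25.136135843347446, 199.0, 125.0], [60.60989903318791, 26.073386722604095, 198.0, 125.0], [60.80110691397614, 27.40521272224787, 197.0, 125.0], [61.51895444565428, 24.077343267833232, 200.0, 124.0], [61.617087409720945, 24.85373948252008, 199.0, 124.0], [61.79997492362801, 26.12601261229583, 198.0, 124.0], [61.93688367653577, 27.122562041242887, 197.0, 124.0]]
tool y ang -110.4693048081413 3.9 [530.3 -68.9 221.1] in jig [-25.  -62.4]
```

View pics/c1.png

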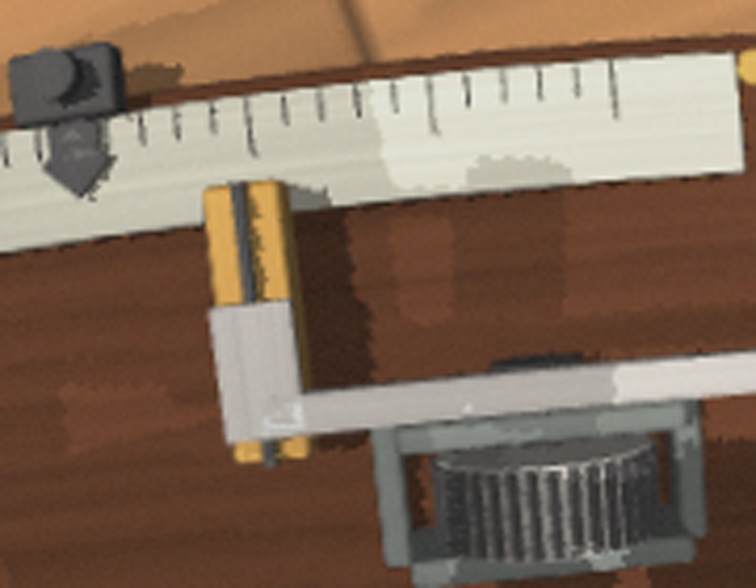

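```bash
cat > b.py <<'E'
from h import *
np.set_printoptions(precision=1,suppress=True)
def board():
    p=shot("wrist"); save(p,"b.png")
    V,U=np.mgrid[0:420,0:560]; V=V.ravel();U=U.ravel()
    k=p["range_z"].ravel()>0; V=V[k];U=U[k]
    d=np.array([dep(p,(u,v)) for v,u in zip(V,U)])
    m=(d[:,2]>12)&(d[:,2]<70)&(np.hypot(d[:,0]-572,d[:,1]+12)<230)
    img=np.zeros((420,560),np.uint8); img[V[m],U[m]]=255
    img=cv2.morphologyEx(img,cv2.MORPH_OPEN,np.ones((3,3)))
    n,lab,st,_=cv2.connectedComponentsWithStats(img)
    i=1+np.argmax(st[1:,4]); print("comp",st[i])
    s=m&(lab[V,U]==i); b=s&(d[:,2]<22)&(d[:,2]>13)
    print("board z",np.median(d[b,2]))
    r=cv2.minAreaRect(d[b,:2].astype(np.float32)); print("rect",r)
    # robust: percentiles along axes at best angle
    best=None
    for a in np.radians(np.arange(-22,-10,.25)):
        c,sn=np.cos(a),np.sin(a);q=d[b,:2]@np.array([[c,-sn],[sn,c]])
        lo,hi=np.percentile(q,[.3,99.7],axis=0);ar=np.prod(hi-lo)
        if best is None or ar<best[0]: best=(ar,a,lo,hi)
    _,a,lo,hi=best;c,sn=np.cos(a),np.sin(a);M=np.array([[c,-sn],[sn,c]])
    print("yaw",np.degrees(a),"size",hi-lo,"centre",M@((lo+hi)/2),"wheel",M@((lo+hi)/2+[-35,-100]))
    for nme,z in (("marker",31),("fence",38),("wheel_top",80)):
        for l in models.landmark_of(p,nme)[:1]: print(nme,round(l["conf"],2),l["location"],atz(p,l["location"],z))
    o=ctrl.get_obs();print(o["ee_pos"],o["t"])
board()
E
python3 b.py
```

```text
comp [   89    88   289   159 35106]
board z 17.340632181701267
rect ((574.0999755859375, -9.83538818359375), (359.7605285644531, 170.7357177734375), 75.35398864746094)
yaw -14.750000000000002 size [168.7 348.9] centre [573.3 -13.5] wheel [ 514.  -101.3]
marker 0.62 [198.8, 127.0] [633.8  -4.7  31. ]
fence 0.78 [232.2, 137.4] [607.3 -37.9  38. ]
wheel_top 0.74 [314.3, 203.1] [514.  -98.3  80. ]
[530.4 -68.6 221.1] 4.1
```

View pics/b.png

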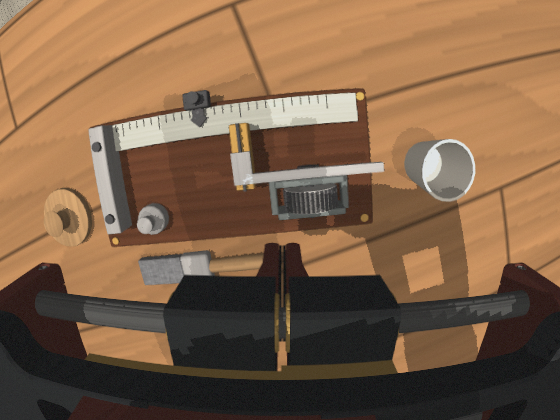

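Call:
{"name": "play_rows", "arguments": {"dp": [[-5,-12,-32],[-5,-12,-32],[-5,-12,-32],[-5,-10.5,-30],[0,0,0],[0,0,0]], "yaw": [2,2,1.8,0,0,0]}}

```text
t: 4.6
ee_pos: [509.3, -115.0, 94.2]
orientation: [-3.115, 0.402, 0.005]
ft_force: [0.6, -0.7, 0.6]
width: 0.6
grasp_force: 0.0
```

```bash
python3 - <<'E'
from h import *
np.set_printoptions(precision=2,suppress=True)
o=ctrl.get_obs();R3=R.from_rotvec(o["orientation"]).as_matrix()
print(o["t"],o["ee_pos"],o["ft_force"],R3)
p=shot("wrist");save(p,"w2.png")
l=models.landmark_of(p,"wheel_top")
if l: print(l[0],atz(p,l[0]["location"],80))
l=models.landmark_of(p,"marker")
if l: print(l[0],atz(p,l[0]["location"],31))
E
```

```text
4.6 [ 509.32 -114.95   94.23] [ 0.64 -0.68  0.56] [[ 0.97 -0.25 -0.  ]
 [-0.25 -0.97  0.  ]
 [-0.   -0.   -1.  ]]
{'location': [256.3, 224.0], 'conf': 0.42} [ 524.31 -101.88   80.  ]
{'location': [115.8, 112.0], 'conf': 0.61} [631.14  -6.92  31.  ]
```

View pics/w2.png

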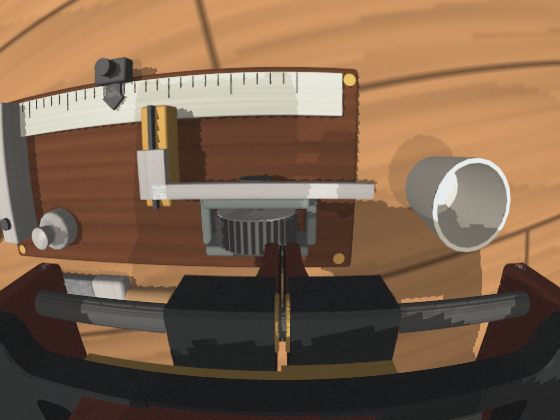

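Call:
{"name": "play_rows", "arguments": {"dp": [[0.5,0,-10],[0,0,-4],[0,0,-2],[0,0,-1],[0,0,0],[0,0,0]], "yaw": [0,0,0,0,0,0]}}

```text
t: 5.25
ee_pos: [510.9, -115.0, 78.1]
orientation: [-3.116, 0.4, -0.0]
ft_force: [0.6, -0.7, 0.1]
width: 0.3
grasp_force: 0.0
```

Call:
{"name": "play_rows", "arguments": {"dp": [[0,0,-2],[0,0,-1],[0,0,0],[0,0,0]], "yaw": [0,0,0,0]}}

```text
t: 5.58
ee_pos: [510.8, -115.1, 75.0]
orientation: [-3.116, 0.4, 0.0]
ft_force: [-0.5, 0.6, -0.2]
width: 0.3
grasp_force: 0.0
```

Call:
{"name": "play_rows", "arguments": {"dp": [[1,3.9,0],[1,3.9,0],[1,3.9,0],[1,3.9,0],[0,0,0]], "yaw": [0,0,0,0,0]}}

```text
t: 6.0
ee_pos: [515.1, -98.6, 75.1]
orientation: [-3.116, 0.399, -0.0]
ft_force: [0.7, -0.3, 0.5]
width: 0.6
grasp_force: 0.0
```

```bash
python3 - <<'E'
from h import *
p=shot("wrist");save(p,"w3.png");o=ctrl.get_obs();print(o["ee_pos"],o["ft_force"])
for n,z in (("marker",31),("fence",38)):
    l=models.landmark_of(p,n)
    if l: print(n,l[0],atz(p,l[0]["location"],z))
E
```

```text
[515.00445524 -98.89533786  75.0941386 ] [-0.92537037  0.20320877 -0.27965782]
marker {'location': [123.6, 109.2], 'conf': 0.8} [632.51772791  -7.09045837  31.        ]
fence {'location': [168.8, 130.8], 'conf': 0.91} [604.34289211 -40.21605854  38.        ]
```

View pics/w3.png

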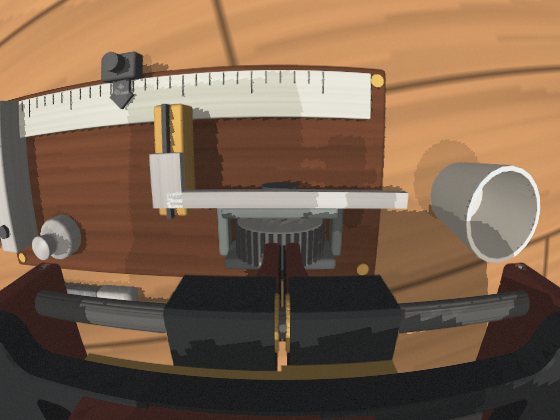

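```bash
python3 - <<'E'
from h import *
np.set_printoptions(precision=1,suppress=True)
p=shot("wrist");o=ctrl.get_obs()
def proj(p,w):
    q=np.linalg.inv(p["Tw"])@np.r_[w,1]; x,y,z=q[0],-q[1],-q[2]
    if p["name"]=="wrist":
        r=np.hypot(x,y);a=np.arctan2(r,z);return p["cx"]+p["fx"]*a*x/r,p["cy"]+p["fy"]*a*y/r
    return p["cx"]+p["fx"]*x/z,p["cy"]+p["fy"]*y/z
print("tcp",proj(p,o["ee_pos"]),"wheel",proj(p,[514.9,-97.7,80]))
for v in range(205,285,5): print(v,[dep(p,(u,v)) for u in (262,282,302)])
s=shot("side");print(proj(s,o["ee_pos"]))
c=shot("scene");u,v=proj(c,o["ee_pos"]);print(u,v)
a=[]
for q in (s,c):
    u,v=map(int,proj(q,o["ee_pos"])); k=q["pixels"][v-40:v+30,u-45:u+45]
    k=cv2.resize(k,(400,311),interpolation=cv2.INTER_CUBIC);a.append(k)
cv2.imwrite("pics/sc.png",np.hstack(a)[:,:,::-1])
E
```

```text
tcp (np.float64(282.39709717968884), np.float64(248.64100675977164)) wheel (np.float64(279.62588830101726), np.float64(252.3203356615631))
205 [array([542.8, -94.1,  69.3]), array([ 540.1, -105.7,   70.9]), array([ 536.8, -117.2,   69.7])]
210 [array([537. , -91.7,  57.2]), array([ 533.6, -104. ,   56.6]), array([ 530.5, -116.4,   57.1])]
215 [array([533.8, -90.8,  57.1]), array([ 530.6, -103.3,   57.5]), array([ 527.4, -115.7,   57.4])]
220 [array([529.2, -89.3,  52.1]), array([ 526.5, -102.2,   54.1]), array([ 522.7, -114.8,   52.7])]
225 [array([529.4, -90. ,  64.5]), array([ 525.8, -102. ,   62.9]), array([ 522.8, -114.2,   63.4])]
230 [array([529. , -90.5,  73.8]), array([ 525.9, -102. ,   73.4]), array([ 522.8, -113.6,   73.3])]
235 [array([527.4, -90.3,  78.4]), array([ 524. , -101.5,   77.1]), array([ 520.5, -112.9,   75.6])]
240 [array([524.3, -89.4,  78.1]), array([ 521. , -100.7,   77.2]), array([ 517.5, -112.1,   75.7])]
245 [array([521.5, -88.7,  78.6]), array([ 518.1, -100. ,   77.4]), array([ 514.4, -111.4,   75.7])]
250 [array([518.3, -87.7,  78.2]), array([ 524.9, -101.7,  103.5]), array([ 511.2, -110.6,   75.5])]
255 [array([515. , -86.8,  77.8]), array([ 524.9, -101.7,  110.1]), array([ 508. , -109.9,   75.6])]
260 [array([511.8, -85.9,  77.6]), array([ 524.7, -101.7,  116. ]), array([ 505. , -109.1,   76. ])]
265 [array([528.6, -93.5, 125.6]), array([ 524.3, -101.5,  120.9]), array([ 524. , -110.7,  125.4])]
270 [array([528.4, -93.7, 130.6]), array([ 521.7, -100.9,  120.5]), array([ 524.2, -110.4,  130.9])]
275 [array([528.1, -93.8, 135. ]), array([ 520.4, -100.5,  123.2]), array([ 524.4, -110.1,  136.1])]
280 [array([ 548.6, -102.5,  183.4]), array([517.5, -99.8, 122.2]), array([ 546.6, -112.5,  184.6])]
(np.float64(320.5501984975246), np.float64(168.58289452662723))
203.10245101872295 240.98574766580495
```

View pics/sc.png

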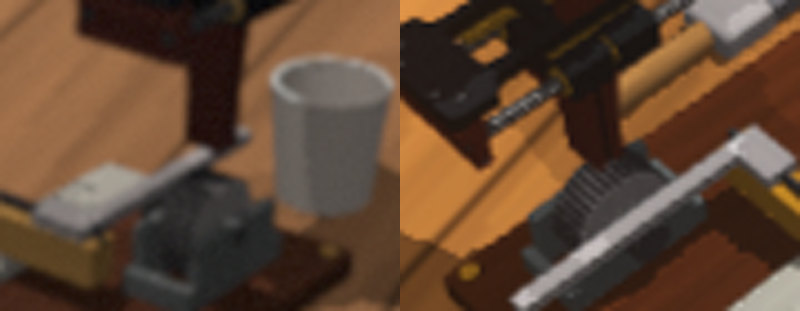

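Call:
{"name": "play_rows", "arguments": {"dp": [[0,0,-1],[0,0,-1],[0,0,-1],[0,0,0]], "yaw": [0,0,0,0]}}

```text
t: 6.63
ee_pos: [514.7, -99.5, 71.8]
orientation: [-3.116, 0.4, 0.001]
ft_force: [0.2, 0.4, 0.6]
width: 0.7
grasp_force: 0.0
```

Call:
{"name": "play_rows", "arguments": {"dp": [[0,0,-1],[0,0,-1],[0,0,-1],[0,0,0]], "yaw": [0,0,0,0]}}

```text
t: 6.97
ee_pos: [514.7, -99.4, 68.9]
orientation: [-3.116, 0.4, 0.0]
ft_force: [-0.1, 0.0, -0.4]
width: 0.7
grasp_force: 0.0
```

```bash
python3 - <<'E'
from h import *
np.set_printoptions(precision=1,suppress=True)
o=ctrl.get_obs();print(o["t"],o["ee_pos"],o["ft_force"])
th=np.radians(-14.65);c,s=np.cos(th),np.sin(th);M=np.array([[c,-s],[s,c]]);t=np.array([574.1,-9.8])
for n in ("side","scene"):
    p=shot(n)
    V,U=np.mgrid[100:300,150:380];V=V.ravel();U=U.ravel()
    d=np.array([dep(p,(u,v)) if p["range_z"][v,u]>0 else [0,0,0] for v,u in zip(V,U)])
    j=(d[:,:2]-t)@M-[-35,-100]
    m=(abs(j[:,0])<28)&(abs(j[:,1])<40)&(d[:,2]>50)&(d[:,2]<140)
    print(n)
    for z in range(54,140,4):
        k=m&(abs(d[:,2]-z)<=2)
        if k.any(): print(z,k.sum(),"x",j[k,0].min(),j[k,0].max(),"y",j[k,1].min(),j[k,1].max(),"rgb",np.median(p["pixels"][V[k],U[k]],axis=0))
E
```

```text
6.9667 [514.7 -99.4  68.9] [-0.1  0.  -0.4]
side
54 63 x -26.033899205556153 26.56178638067406 y -36.730248726047364 38.89528853123377 rgb [39. 39. 39.]
58 100 x -25.659381249298278 27.10212703435682 y -36.606571374772784 38.262524361153524 rgb [50. 50. 49.]
62 44 x -26.3377616594448 25.46932029640742 y -24.336761727425156 38.849219421060745 rgb [51.5 48.5 47. ]
66 59 x -15.856307601329533 27.913238865422034 y -37.54387772548057 38.41822775312489 rgb [59. 55. 55.]
70 63 x -15.57784381777293 27.793571310738805 y -33.56832809081371 38.928990093925925 rgb [61. 58. 57.]
74 40 x -14.213309833290289 21.276512894433765 y -14.854409592423082 28.057235911425124 rgb [46. 44. 44.]
78 41 x -15.84837976322509 10.13070954724926 y -11.699833548745502 17.59406975635757 rgb [51. 46. 44.]
82 14 x -12.7548838060167 9.139668757185945 y -2.71387492580088 9.975292843708417 rgb [35.5 32.5 33. ]
90 3 x -12.05564551373908 5.56532080401567 y -9.300209095307252 2.9029871726241367 rgb [112.  78.  51.]
94 22 x -13.042167682320809 9.739536425229165 y -10.796466300665031 9.37679178824942 rgb [59.5 45.5 36. ]
98 13
[... 2770 characters left out ...]
5047 y -10.314949824286202 7.791270591726146 rgb [43. 22. 16.]
118 8 x -5.187769405916164 12.11081406927179 y -10.525953124758033 6.742793239427058 rgb [43.  21.5 16. ]
122 13 x -6.723186070850375 13.286550035752711 y -11.62407048266624 7.848132655022283 rgb [43. 21. 16.]
126 16 x -6.364817270564117 12.8730981893914 y -11.390216266926828 8.749221185762337 rgb [43.  21.5 16. ]
130 16 x -9.563625015647666 12.569802355979984 y -11.663054789378535 9.97092089858397 rgb [44.  21.5 16. ]
134 13 x -2.2870749936707853 12.471044723325981 y -13.180829160291466 10.885471137393594 rgb [43. 22. 15.]
138 14 x -5.155009026604517 12.71181394194787 y -13.005442243975779 10.980258901143785 rgb [43.5 22.  16. ]
```

Call:
{"name": "play_rows", "arguments": {"dp": [[0,0,-3],[0,0,-3],[0,0,-2],[0,0,-1],[0,0,0]], "yaw": [0,0,0,0,0]}}

```text
t: 7.48
ee_pos: [514.6, -99.4, 59.7]
orientation: [-3.116, 0.4, 0.001]
ft_force: [-0.2, -0.2, -0.2]
width: 0.0
grasp_force: 0.0
```

Call:
{"name": "play_rows", "arguments": {"dp": [[0,0,-1],[0,0,-1],[0,0,0],[0,0,0]], "yaw": [0,0,0,0]}}

```text
t: 7.82
ee_pos: [515.0, -99.5, 58.2]
orientation: [3.116, -0.4, 0.0]
ft_force: [-1.4, 1.2, 1.6]
width: 0.4
grasp_force: 1.1
```

Call:
{"name": "play_rows", "arguments": {"dp": [[0,0,-1],[0,0,-1],[0,0,0],[0,0,0]], "yaw": [0,0,0,0]}}

```text
t: 8.15
ee_pos: [515.0, -99.5, 56.2]
orientation: [3.116, -0.4, 0.0]
ft_force: [-0.7, 0.1, 4.1]
width: 0.5
grasp_force: 1.9
```

Call:
{"name": "play_rows", "arguments": {"dp": [[0,0,-1],[0,0,-0.7],[0,0,0],[0.5,1.9,0],[1,3.9,0],[1,3.9,0],[1,3.9,0],[0.5,1.9,0]], "yaw": [0,0,0,0,0,0,0,0]}}

```text
t: 8.82
ee_pos: [519.2, -83.2, 54.4]
orientation: [-3.116, 0.399, -0.001]
ft_force: [-0.9, -0.6, 3.4]
width: 0.3
grasp_force: 1.9
```

```bash
cat > f.py <<'E'
from h import *
np.set_printoptions(precision=1,suppress=True)
th=np.radians(-14.65);c,s=np.cos(th),np.sin(th);M=np.array([[c,-s],[s,c]]);t=np.array([574.1,-9.8])
o=ctrl.get_obs();print(o["t"],o["ee_pos"],o["ft_force"],"tcp rel wheel",(o["ee_pos"][:2]-t)@M-[-35,-100])
for n in ("wrist","scene","side"):
    p=shot(n);r={}
    for k,z in (("marker",31),("fence",38)):
        l=models.landmark_of(p,k)
        if l: r[k]=(atz(p,l[0]["location"],z)[:2]-t)@M; print(n,k,round(l[0]["conf"],2),np.array(l[0]["location"]),r[k])
    if len(r)==2: print("  gap",r["marker"][1]-r["fence"][1])
    if n=="wrist": save(p,"last.png")
E
python3 f.py
```

```text
8.8167 [519.2 -83.2  54.4] [-0.9 -0.6  3.4] tcp rel wheel [ 0.5 15.1]
wrist marker 0.73 [128.1 106.2] [55.9 19. ]
wrist fence 0.77 [168.6 130.3] [ 37.3 -13.1]
  gap 32.12580487783472
scene marker 0.71 [267.6 245.2] [52.6 18. ]
scene fence 0.84 [254.9 247.7] [ 41.  -12.1]
  gap 30.15874263635446
side marker 0.42 [261.3 191.4] [53.2 16. ]
side fence 0.68 [273.  182.7] [ 51.5 -26.2]
  gap 42.21540475602787
```

Call:
{"name": "play_rows", "arguments": {"dp": [[0,0,9],[-4.2,-16,0],[-4.2,-16,0],[0,0,0],[0,0,-5],[0,0,-4],[0,0,0]], "yaw": [0,0,0,0,0,0,0]}}

```text
t: 9.85
ee_pos: [510.4, -115.8, 53.8]
orientation: [3.116, -0.399, -0.001]
ft_force: [-1.4, -3.3, 2.5]
width: 0.8
grasp_force: 1.9
```

Call:
{"name": "play_rows", "arguments": {"dp": [[0.5,1.9,0],[1.3,4.9,0],[1.3,4.9,0],[1.3,4.9,0],[1.3,4.9,0],[1.3,4.9,0],[1,3.9,0],[0.5,1.9,0]], "yaw": [0,0,0,0,0,0,0,0]}}

```text
t: 10.52
ee_pos: [519.3, -82.9, 54.4]
orientation: [-3.116, 0.399, -0.0]
ft_force: [0.4, -0.2, 3.3]
width: 0.5
grasp_force: 1.8
```

```bash
python3 f.py
```

```text
10.5167 [519.3 -82.9  54.4] [ 0.4 -0.2  3.3] tcp rel wheel [ 0.4 15.5]
wrist marker 0.7 [125.9 108. ] [54.8 21.2]
wrist fence 0.57 [151. 130.] [38.3 -0.4]
  gap 21.61363481723164
scene marker 0.43 [266.8 245.2] [51.2 16.7]
scene fence 0.88 [257.9 244.8] [39.6 -1.2]
  gap 17.83690900200298
side marker 0.6 [262.3 188.7] [60.1  4.1]
side fence 0.77 [272.  186.6] [40.7 -9.1]
  gap 13.233027389082045
```

Call:
{"name": "play_rows", "arguments": {"dp": [[0,0,9],[-4.2,-16,0],[-4.2,-16,0],[0,0,0],[0,0,-5],[0,0,-4],[0,0,0]], "yaw": [0,0,0,0,0,0,0]}}

```text
t: 11.55
ee_pos: [510.7, -115.6, 53.8]
orientation: [3.116, -0.399, -0.0]
ft_force: [-0.6, -1.9, 3.2]
width: 0.5
grasp_force: 1.9
```

Call:
{"name": "play_rows", "arguments": {"dp": [[0.5,1.9,0],[1.3,4.9,0],[1.3,4.9,0],[1.3,4.9,0],[1.3,4.9,0],[1.3,4.9,0],[1,3.9,0],[0.5,1.9,0]], "yaw": [0,0,0,0,0,0,0,0]}}

```text
t: 12.22
ee_pos: [519.4, -82.7, 54.4]
orientation: [-3.116, 0.399, -0.0]
ft_force: [1.0, -0.0, 2.6]
width: 0.5
grasp_force: 1.8
```

Call:
{"name": "play_rows", "arguments": {"dp": [[0,0,20],[0,0,40],[0,0,40],[0,0,20],[0,0,0],[0,0,0],[0,0,0]], "yaw": [0,0,0,0,0,0,0]}}

```text
t: 12.8
ee_pos: [518.0, -83.2, 173.2]
orientation: [-3.116, 0.4, 0.003]
ft_force: [-0.7, 0.3, -0.4]
width: 0.5
grasp_force: 0.0
```

```bash
python3 f.py; python3 - <<'E'
import cv2
i=cv2.imread("pics/last.png");cv2.imwrite("pics/last_c.png",cv2.resize(i[60:200,100:280],None,fx=4.2,fy=4.2,interpolation=cv2.INTER_CUBIC))
E
```

```text
12.8 [518.  -83.2 173.2] [-0.7  0.3 -0.4] tcp rel wheel [-0.7 14.8]
wrist marker 0.76 [177.6 109.8] [57.1 21.1]
wrist fence 0.76 [183.7 130.7] [35.1 12.8]
  gap 8.285028804033931
scene marker 0.7 [268.9 242.1] [47.9 26.8]
scene fence 0.68 [263.7 238.7] [35.8 21.4]
  gap 5.384536133993624
side marker 0.44 [262.1 188.1] [62.4  2.1]
side fence 0.8 [268.5 188.4] [41.4  3.3]
  gap -1.1829540076721274
```

View pics/last_c.png

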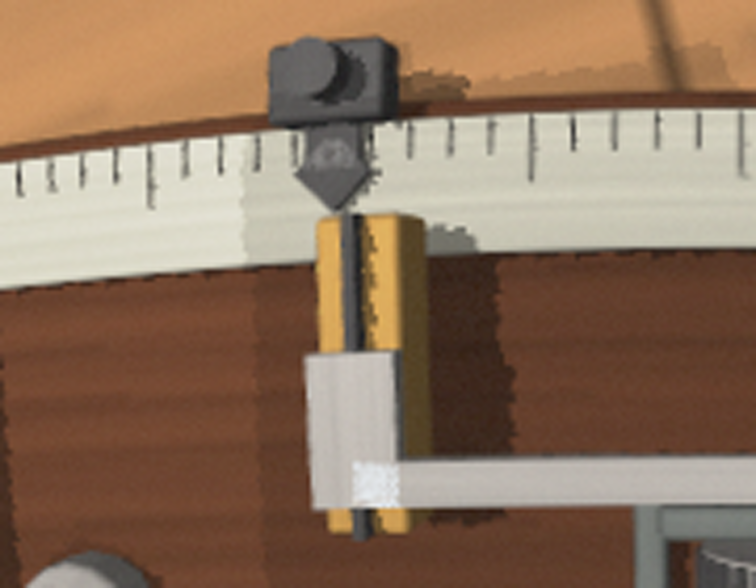

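Call:
{"name": "play_rows", "arguments": {"dp": [[9,34,0],[9,34,0],[9,34,0],[0,0,0],[0,0,0],[0,0,0],[0,0,0]], "yaw": [0,0,0,0,0,0,0]}}

```text
t: 13.83
ee_pos: [545.7, 17.5, 174.2]
orientation: [3.116, -0.401, -0.001]
ft_force: [0.6, 0.2, 0.1]
width: 0.3
grasp_force: 0.0
```

```bash
cat > g.py <<'E'
from f import *
import sys
p=shot("wrist")
# fence top front edge from colour+depth; marker tip from depth
V,U=np.mgrid[40:230,180:400];V=V.ravel();U=U.ravel()
px=p["pixels"][V,U].astype(int)
brass=(px[:,0]-px[:,2]>90)&(px[:,0]>150)
d=np.array([dep(p,(u,v)) if p["range_z"][v,u]>0 else [0,0,0] for v,u in zip(V,U)]);j=(d[:,:2]-t)@M
b=brass&(abs(d[:,2]-61)<5)&(j[:,0]>15)&(j[:,0]<74)
rows=[U[b&(V==v)].min() for v in np.unique(V[b]) if (b&(V==v)).sum()>4]; vs=[v for v in np.unique(V[b]) if (b&(V==v)).sum()>4]
e=np.array([(atz(p,(u-.5,v),62)[:2]-t)@M for u,v in zip(rows,vs)])
print("fence top edge jig y median",np.median(e[:,1]),np.percentile(e[:,1],[10,90]),"mean z",d[b,2].mean(),"n",len(e))
for k,z in (("marker",31),("fence",38)):
    l=models.landmark_of(p,k)
    if l: print(k,l[0],(atz(p,l[0]["location"],z)[:2]-t)@M)
cv2.imwrite(f"pics/{sys.argv[1]}.png",cv2.resize(p["pixels"][60:200,200:380],None,fx=4.2,fy=4.2,interpolation=cv2.INTER_CUBIC)[:,:,::-1])
E
python3 g.py g1
```

```text
13.8333 [545.7  17.5 174.2] [0.6 0.2 0.1] tcp rel wheel [  0.6 119.3]
wrist marker 0.57 [283.4 107.5] [57.4 17.8]
wrist fence 0.76 [287.9 127.8] [37.  13.5]
  gap 4.330272106864893
scene marker 0.5 [269.1 244.8] [54.2 21.4]
scene fence 0.77 [260.3 240.9] [35. 11.]
  gap 10.377772830507475
side marker 0.64 [259.  190.2] [61.3 15. ]
side fence 0.63 [266.3 187.1] [49.6  1.6]
  gap 13.34716895770982
fence top edge jig y median 14.161057006092326 [14.1 14.2] mean z 61.35413257205857 n 32
marker {'location': [282.5, 111.3], 'conf': 0.75} [53.9 19.5]
fence {'location': [288.1, 128.4], 'conf': 0.84} [36.7 14. ]
```

View pics/g1.png

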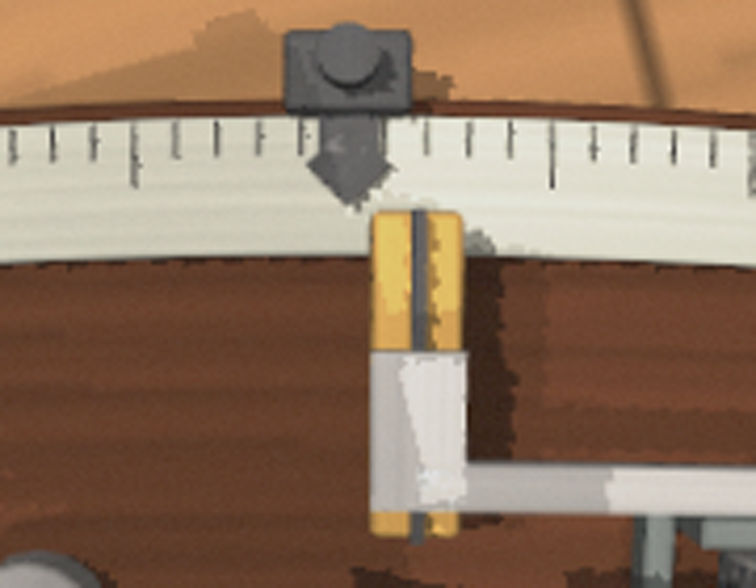

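Call:
{"name": "play_rows", "arguments": {"dp": [[-8,-30,0],[-8,-30,0],[-8,-30,0],[-8,-31,0],[0,0,-40],[0,0,-40],[0,0,-25],[0,0,0]], "yaw": [0,0,0,0,0,0,0,0]}}

```text
t: 15.1
ee_pos: [510.3, -102.0, 65.0]
orientation: [-3.115, 0.401, 0.013]
ft_force: [-0.1, 0.4, -0.0]
width: 0.8
grasp_force: 0.0
```

Call:
{"name": "play_rows", "arguments": {"dp": [[0,0,-6],[0,0,-5],[0,0,-4],[0,0,0],[0,0,0]], "yaw": [0,0,0,0,0]}}

```text
t: 15.52
ee_pos: [515.4, -102.7, 55.7]
orientation: [3.116, -0.4, 0.004]
ft_force: [-0.2, 0.3, 4.3]
width: 0.1
grasp_force: 2.0
```

Call:
{"name": "play_rows", "arguments": {"dp": [[0,0,0],[0.5,1.9,0],[1,3.9,0],[1,3.9,0],[0.5,1.9,0],[0,0,0],[0,0,0]], "yaw": [0,0,0,0,0,0,0]}}

```text
t: 16.1
ee_pos: [517.8, -90.6, 54.6]
orientation: [-3.116, 0.4, -0.002]
ft_force: [3.6, 0.5, 4.2]
width: -0.0
grasp_force: 2.3
```

Call:
{"name": "play_rows", "arguments": {"dp": [[0,0,20],[0,0,40],[0,0,40],[0,0,20],[9,34,0],[9,34,0],[9,34,0],[0,0,0]], "yaw": [0,0,0,0,0,0,0,0]}}

```text
t: 16.77
ee_pos: [543.9, 15.4, 173.8]
orientation: [-3.115, 0.395, 0.003]
ft_force: [-0.1, -0.5, 0.2]
width: 0.7
grasp_force: 0.0
```

Call:
{"name": "play_rows", "arguments": {"dp": [[0,0,0],[0,0,0],[0,0,0],[0,0,0],[0,0,0],[0,0,0]], "yaw": [0,0,0,0,0,0]}}

```text
t: 17.27
ee_pos: [543.9, 10.2, 174.3]
orientation: [3.116, -0.402, -0.001]
ft_force: [-0.5, -0.2, 0.3]
width: 0.4
grasp_force: 0.0
```

```bash
python3 g.py g2
```

```text
17.2667 [543.9  10.2 174.3] [-0.5 -0.2  0.3] tcp rel wheel [  0.7 111.7]
wrist marker 0.78 [275.  108.9] [56.1 18.6]
wrist fence 0.86 [274.2 126.7] [38.2 19.2]
  gap -0.6744694740799595
scene marker 0.72 [268.8 245.2] [54.6 20. ]
scene fence 0.62 [264.  238.7] [36.3 21.9]
  gap -1.8937182168964846
side marker 0.57 [260.3 189. ] [62.8  8.4]
side fence 0.94 [263.4 188.9] [49.1 13. ]
  gap -4.65218639430152
fence top edge jig y median 19.419524351399225 [18.5 19.4] mean z 61.38511323476749 n 32
marker {'location': [276.1, 108.1], 'conf': 0.83} [57.  18.5]
```

View pics/g2.png

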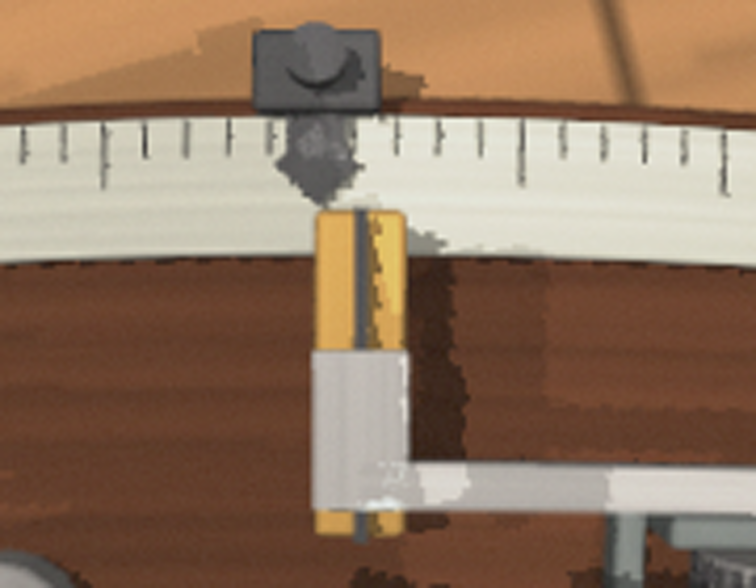

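```bash
python3 -c "
from workcell import ticket
print(ticket.close_job())"
```

```text
the job is handed in; nothing more can be done
None
```

I rolled the wheel in four strokes and handed the job in with the hand clear; my last look put the fence's leading face within about 1 mm of the gauge mark's tip, but the hand-in call returned no verdict.

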